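Slide the red mini cheese into its packing pocket

ROBOT

A 6-joint arm with a two-finger parallel gripper is mounted at the origin on the work surface. World frame = base frame: x ahead of the robot, y to its left, z up, the work surface at z = 0. Lengths are in m, angles in rad, forces in N, time in s.
With the tool pointing down it reaches from about 0.325 to 0.775 m from the base axis. Payload 5.5 kg.
Tool frame: the origin (TCP) lies between the finger pads; the fingertips stand 8 mm ahead of it and the grasp point (between the pads) lies 11 mm behind it (tcp_to_tips is the distance from the TCP to the fingertips, in m); z points along the fingers, y is the line along which they close (so a half turn about z gives the same grasp; the last joint's range is limited). The gripper opens to 88 mm and grips with 3 to 60 N. Pads are 20 mm wide; open, the fingers measure 115 mm over their backs; the gripper's body (75 mm by 178 mm) begins 61 mm behind the grasp point.
Start: joints at [1.151, 0.091, 1.231, -0, 1.82, -0.057], TCP at [0.213, 0.561, 0.231] pointing down, gripper open.
Joint ranges: [-2.87, 2.87], [-0.86, 2.18], [0.17, 2.46], [-1.51, 4.65], [0.06, 2.69], [-2.65, 2.65]. Speed limits (rad/s): [2.57, 2.57, 3.01, 3.14, 3.14, 3.14].

INTERFACE

Orientations are given as a unit quaternion [w, x, y, z].
In Python, from bench import * gives the robot as it stands. Calls block until the motion is done:
- move_to(position, orientation): joint-space move of the TCP to a pose.
- move_l(position, speed=0.15, orientation=None): straight line of the TCP; orientation=None keeps the orientation; speed is the mean speed in m/s.
- movej(angles): joint-space move.
- gripper_open() and close(): open the fingers fully, or close them until they stop; the grip force is fixed at half the most.
- hold(seconds).
- inverse_kinematics(position, orientation): joint angles nearest the present ones, or None.
- state(): the state.
- get_image(name): name is "scene" or "top"; returns a dict with "frame" (400x640x3 uint8, blue, green, red), "depth" (400x640 float32, m along the optical axis (not along the pixel's ray), 0 where there is no reading), "camera_matrix" (3x3 intrinsics, pixels), "view" (4x4, takes a point from world to camera coordinates). Camera axes: x right, y up, looking along -z (the intrinsics and any distortion apply to the point x, -y, -z); pixel columns grow to the right and rows downward; lengths in m; the calibration is good to about 2 mm. A picture is of the moment at which its call begins.
A pose or a line that the arm cannot do raises IKError and nothing moves.
- job_done(): hands the job in; it is judged then, once.
The state is a dict: "time": time; "joint_pos": joint angles; "dq": joint speeds; "joint_torque": joint torques, N m; "ee_pos": TCP position; "ee_rot": TCP orientation; "ft_force": force on the tool from outside, world axes, zero at the start; "moment": the same for the moment, N m; "finger_gap": finger opening in m; "finger_force": force on a finger pad.
Only numpy, scipy, OpenCV 4.12 (cv2) and the standard library are available. Lean on these libraries where they do the work, as an engineer would, in place of code of your own. Each camera call takes 0.05 s, during which the arm holds its last target. There are 200 camera calls.

TASK

Three mini cheeses lie in the lanes of the white loading board. Push the red one along its lane, over the raised dark steel lip, so that it drops and lies flat in the packing pocket beyond. Slide it, do not pick it up, and leave the yellow and blue cheeses where they are.

Things in the scene. Friction and masses are not known exactly. Their poses are not given: they have to be found in the camera images.
- board: Fixed board. Origin: table level, mid-width, lip's pocket-side edge; x: push direction, z up. White deck x -145..0 mm, top z 30. Dark lip over full width: ramp from x -24 to crest z 34 at x -6..0. Beyond: 3 pockets x 0..104, wood floor z 10, green walls to z 36. 3 straight lanes at y -104, 0, 104, each 96 wide with its own pocket; white rails between, 8 thick, tops z 36. Yaw within 20 degrees.
- red_cheese: Mini cheese in red coating: flat round disc 80 mm across, 16 mm thick, cream label on top, about 85 g. Starts flat on the white deck in one of the three lanes (varies). Origin: centre of its underside, z up. The one to push. Starts centred 68 to 90 mm before the lip's pocket-side edge; tips once its centre is past the lip, falls flat when its trailing edge leaves it.
- yellow_cheese: Mini cheese in yellow coating: flat round disc 80 mm across, 16 mm thick, cream label on top, about 85 g. Starts flat on the white deck in one of the three lanes (varies). Origin: centre of its underside, z up. To be left alone.
- blue_cheese: Mini cheese in blue coating: flat round disc 80 mm across, 16 mm thick, cream label on top, about 85 g. Starts flat on the white deck in one of the three lanes (varies). Origin: centre of its underside, z up. To be left alone.

How it is judged:
At the end, for the whole second after the job is handed in: The red cheese lies at rest, flat (within about 6 degrees) on the floor of a pocket beyond the lip (underside within 4 mm of the pocket floor), released; the yellow and blue cheeses are within 20 mm of where they began (x of red_cheese in the frame of board between 0.034 and 0.07 m and y of red_cheese in the frame of board between -0.125 and 0.125 m and z of red_cheese in the frame of board between 0.005 and 0.014 m and angle between red_cheese's own z axis and vertical below 0.1 rad and linear speed of red_cheese below 0.02 m/s and distance of each of yellow_cheese, blue_cheese from where it was at the start of the episode below 0.02 m); the robot touches nothing.
It fails at once if the red cheese is picked up (its underside's centre more than 35 mm above the deck) (z of red_cheese in the frame of board above 0.065 m).
It fails at once if the yellow cheese is moved by more than 20 mm (distance of yellow_cheese from where it was at the start of the episode above 0.02 m).
It fails at once if the blue cheese is moved by more than 20 mm (distance of blue_cheese from where it was at the start of the episode above 0.02 m).
It also fails if it takes over 29 s, if anything falls off the work surface, if the arm or the gripper's body presses on something with over 40 N, if the wrist force passes 120 N, or if a joint passes its speed limit or range.

## Working session

There is one attempt and no reset: what is moved stays moved. The work goes in short steps, each a Python script; the robot and the scene stay as the last script left them, time stands still between calls to the robot, and variables do not carry over. Pictures are saved under pics/ and viewed, at most 10 in all, crops included, and the job is handed in when it is done.

```bash
mkdir -p pics
cat > h.py <<'E'
import numpy as np, cv2
from bench import *
def cast(im,uv,z):
    K=np.array(im["camera_matrix"]);V=np.array(im["view"]);R=V[:3,:3];t=V[:3,3]
    uv=np.atleast_2d(uv).astype(float)
    d=np.c_[(uv[:,0]-K[0,2])/K[0,0],-(uv[:,1]-K[1,2])/K[1,1],-np.ones(len(uv))]@R
    c=-R.T@t
    return c+d*((z-c[2])/d[:,2])[:,None]
def cloud(im):
    v,u=np.mgrid[:400,:640];K=np.array(im["camera_matrix"]);V=np.array(im["view"]);d=im["depth"]
    p=np.stack([(u-K[0,2])/K[0,0]*d,-(v-K[1,2])/K[1,1]*d,-d],-1)
    return (p-V[:3,3])@V[:3,:3]
E
python3 - <<'E'
from h import *
for n in("scene","top"):
    im=get_image(n);cv2.imwrite(f"pics/{n}0.png",im["frame"])
    V=np.array(im["view"]);print(n,-V[:3,:3].T@V[:3,3]);print(np.array(im["camera_matrix"]).round(1).tolist())
print([k for k in im],state()["time"],state()["ee_rot"])
E
```

```text
scene [1.00924167 0.09156727 0.52786032]
[[405.3, 0.0, 316.6], [0.0, 405.3, 197.7], [0.0, 0.0, 1.0]]
top [0.43779332 0.01239378 0.85321686]
[[502.5, 0.0, 313.7], [0.0, 502.5, 190.7], [0.0, 0.0, 1.0]]
['frame', 'depth', 'camera_matrix', 'view'] 0.1 [-2.09930820e-04  1.80394513e-01  9.83593957e-01 -8.38719000e-04]
```

View pics/top0.png

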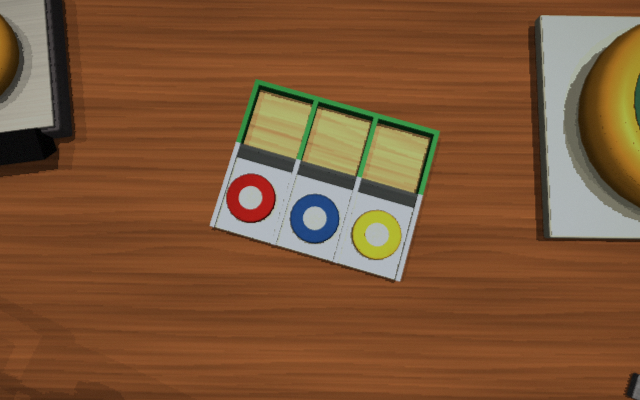

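View pics/scene0.png

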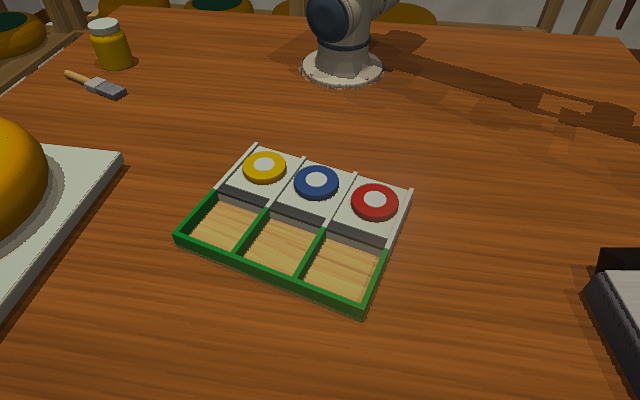

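The top view shows the red cheese in the left lane at (250,198), blue at (315,218) and yellow at (377,235). The dark lip is just above them, and the push direction is image-up, about +x in the world. The scene view agrees, with red at (375,202).

```bash
cat > m.py <<'E'
from h import *
def cheese(im,zt=0.046):
    hsv=cv2.cvtColor(im["frame"],cv2.COLOR_BGR2HSV);H,S,V=cv2.split(hsv);o={}
    for n,m in dict(red=((H<5)|(H>174))&(S>190)&(V>90),yellow=(H>25)&(H<34)&(S>190)&(V>120),blue=(H>100)&(H<125)&(S>140)&(V>60)).items():
        m=cv2.morphologyEx(m.astype(np.uint8),cv2.MORPH_OPEN,np.ones((3,3)))
        c=max(cv2.findContours(m,0,1)[0],key=cv2.contourArea)
        p=cast(im,c[:,0],zt)[:,:2].astype(np.float32)
        e=cv2.fitEllipse(p*1000);o[n]=(np.array(e[0])/1000,e[1])
    return o
E
python3 - <<'E'
from m import *
for n in("top","scene"):
    im=get_image(n)
    for k,v in cheese(im).items(): print(n,k,v[0].round(4),np.round(v[1]))
    if n=="top":
        P=cloud(im);print("depth z red",P[198,262],P[198,250])
        f=im["frame"].astype(int);hsv=cv2.cvtColor(im["frame"],cv2.COLOR_BGR2HSV)
        roi=np.zeros((400,640),bool);roi[70:290,200:450]=1
        g=roi&(hsv[...,0]>45)&(hsv[...,0]<80)&(hsv[...,1]>120)
        d=roi&(f.max(2)<100)&(f.max(2)-f.min(2)<15)
        for nm,m,z in(("green",g,.036),("dark",d,.032)):
            m=cv2.morphologyEx(m.astype(np.uint8),cv2.MORPH_OPEN,np.ones((2,2)))
            pts=[c for c in cv2.findContours(m,0,1)[0] if cv2.contourArea(c)>100]
            p=cast(im,np.vstack(pts)[:,0],z)[:,:2].astype(np.float32)*1000
            r=cv2.minAreaRect(p);print(nm,len(pts),r,cv2.boxPoints(r).round().tolist())
E
```

```text
Traceback (most recent call last):
  File "m.py", line 6, in cheese
    c=max(cv2.findContours(m,0,1)[0],key=cv2.contourArea)
ValueError: max() iterable argument is empty
```

```bash
sed -i 's/(S>190)&(V>90)/(S>150)\&(V>60)/; s/(H>25)&(H<34)&(S>190)&(V>120)/(H>26)\&(H<36)\&(S>150)\&(V>110)/; s/(H>100)&(H<125)/(H>98)\&(H<130)/' m.py
cat > meas.py <<'E'
from m import *
for n in("top","scene"):
    im=get_image(n);hsv=cv2.cvtColor(im["frame"],cv2.COLOR_BGR2HSV)
    if n=="top":
        print([hsv[a,b].tolist() for a,b in((198,232),(218,298),(235,359),(155,268),(120,438),(110,310))])
        f=im["frame"].astype(int)
        roi=np.zeros((400,640),bool);roi[70:290,200:450]=1
        g=roi&(hsv[...,0]>45)&(hsv[...,0]<80)&(hsv[...,1]>120)
        d=roi&(f.max(2)<100)&(f.max(2)-f.min(2)<15)
        for nm,m,z in(("green",g,.036),("dark",d,.032)):
            m=cv2.morphologyEx(m.astype(np.uint8),cv2.MORPH_OPEN,np.ones((2,2)))
            pts=[c for c in cv2.findContours(m,0,1)[0] if cv2.contourArea(c)>100]
            p=cast(im,np.vstack(pts)[:,0],z)[:,:2].astype(np.float32)*1000
            r=cv2.minAreaRect(p);print(nm,len(pts),r,cv2.boxPoints(r).round().tolist())
    for k,v in cheese(im).items(): print(n,k,v[0].round(4),np.round(v[1]))
E
python3 meas.py
```

```text
[[1, 220, 159], [108, 189, 128], [31, 188, 183], [75, 8, 61], [12, 174, 136], [32, 105, 156]]
green 1 ((632.9057006835938, -30.11224365234375), (320.1697082519531, 111.73521423339844), 74.56543731689453) [[536.0, -170.0], [644.0, -199.0], [729.0, 109.0], [622.0, 139.0]]
dark 3 ((566.8875122070312, -11.982406616210938), (305.1003723144531, 23.561656951904297), 74.69393157958984) [[515.0, -156.0], [538.0, -162.0], [619.0, 132.0], [596.0, 138.0]]
top red [0.5277 0.1123] [76. 77.]
top yellow [ 0.472  -0.0911] [74. 75.]
top blue [0.496  0.0087] [76. 76.]Traceback (most recent call last):
  File "meas.py", line 15, in <module>
    for k,v in cheese(im).items(): print(n,k,v[0].round(4),np.round(v[1]))
               ~~~~~~^^^^
  File "m.py", line 6, in cheese
    c=max(cv2.findContours(m,0,1)[0],key=cv2.contourArea)
ValueError: max() iterable argument is empty
```

The measurements agree with the given sizes. Board yaw is -15.4°, outer width 320 mm, and the far edge is 112 mm past the lip. Red sits at board (-83, +109). Next I push with closed fingers.

```bash
cat > p.py <<'E'
from m import *
from scipy.spatial.transform import Rotation as Ro
bx=np.array([.9637,-.2664,0]);by=np.array([.2664,.9637,0]);O=np.array([.5785,-.0152,0])
def W(x,y,z): return (O+bx*x/1e3+by*y/1e3+[0,0,z/1e3])
def loc(p): d=np.r_[p,0]-O; return np.round([d@bx*1e3,d@by*1e3],1)
def quat(s=1): return np.roll(Ro.from_matrix(np.c_[s*bx,-s*by,[0,0,-1]]).as_quat(),1)
E
python3 - <<'E'
from p import *
P=W(-147,107,160);q=min((quat(1),quat(-1)),key=lambda q:np.abs(np.array(inverse_kinematics(P,q))-state()["joint_pos"]).max())
close();move_to(P,q)
move_l(W(-147,107,46),0.12)
print(state()["time"],state()["ee_pos"],state()["ft_force"],state()["finger_gap"])
move_l(W(-60,107,46),0.06)
im=get_image("scene");cv2.imwrite("pics/s1.png",im["frame"][100:340,140:460])
print(state()["time"],state()["ft_force"])
E
```

```text
4.5333 [0.46592602 0.12721571 0.04698523] [-0.29764358  0.44113409  0.17894509] 1.8133778258337316e-05
6.1833 [-0.58480833  0.33533737 -0.52752645]
```

View pics/s1.png

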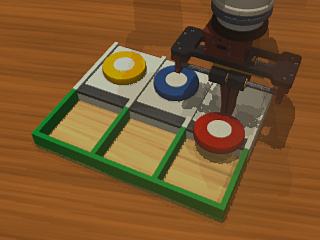

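The red cheese rides over the lip at crop (220,132), tilting nowhere yet. Blue and yellow are in place. I keep pushing.

Run:
```python
from p import *
move_l(W(1,107,46),0.05)
hold(.3);print(state()["time"],state()["ft_force"],state()["ee_pos"]-W(1,107,46))
im=get_image("scene");cv2.imwrite("pics/s2.png",im["frame"][100:340,140:460])
```

```text
7.85 [ 0.07303562 -0.32369947  0.4029416 ] [-7.72687614e-05  4.91170151e-05  5.45908899e-05]
```

View pics/s2.png

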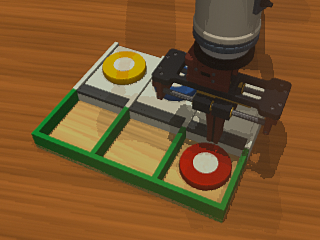

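The red cheese looks dropped and flat in its pocket at crop (205,165). I'll back off, lift clear and check from the top.

Run:
```python
from p import *
move_l(W(-12,107,46),0.1);move_l(W(-12,107,180),0.2)
move_l(W(-170,107,200),0.2)
hold(.3)
im=get_image("top");P=cloud(im);cv2.imwrite("pics/t3.png",im["frame"][60:300,190:460])
for k,v in cheese(im).items(): print(k,loc(v[0]),np.round(v[1],0))
r=cheese(im,.026)["red"];print("red@26",loc(r[0]),r[1])
w=((P[...,:2]-r[0])**2).sum(-1)<.033**2
Q=P[w&(im["depth"]>0)];c=np.linalg.lstsq(np.c_[Q[:,:2]-r[0],np.ones(len(Q))],Q[:,2],rcond=None)[0]
print("plane",c,state()["time"])
```

```text
red [ 38.4 105.3] [74. 75.]
yellow [ -82.  -101.6] [73. 75.]
blue [-85.9   1.1] [76. 76.]
red@26 [ 42.9 108.2] (76.14311218261719, 76.4905014038086)
plane [-0.00334891  0.00035197  0.02808593] 10.3
```

View pics/t3.png

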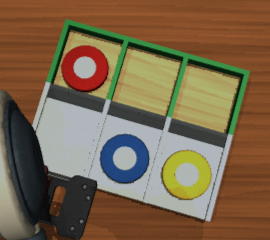

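The red cheese lies at board (43, 108), flat (slope 0.003) with its top at about 28 mm against the expected 26. Yellow and blue have not moved, and the robot touches nothing.

```bash
python3 -c "
from bench import *
print(job_done())"
```

```text
the job is handed in; nothing more can be done
None
```

The red cheese was slid over the lip and lies flat in its pocket, the yellow and blue cheeses are where they began, and the job is handed in at about 10 s (no verdict was returned).

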